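# Flip the refill marker of the yellow-lidded spice jar

### The arm

A 7-joint arm with a two-finger parallel gripper is mounted at the origin on a cart in front of the work surface, level with it; the furniture and walls round the work are solid. World frame = base frame: x ahead of the robot, y to its left, z up, the work surface at z = 0. Lengths are in m, angles in rad, forces in N, time in s.
With the tool pointing down it reaches from about 0.35 to 0.775 m from the base axis. Payload 3.1 kg.
Tool frame: the origin (TCP) lies on the centre line of the jaws, within the pads' length; the fingertips stand 11 mm ahead of it and the grasp point (between the pads) lies 8 mm behind it; z points along the fingers, y is the line along which they close (so a half turn about z gives the same grasp; the last joint's range is limited). The gripper opens to 85 mm and grips with 20 to 120 N. Pads are 22 mm wide; open, the fingers measure 114 mm over their backs; the gripper's body (76 mm by 85 mm) begins 54 mm behind the grasp point. The pads swing forward as they close: fully open they stand 13 mm farther back than shut.
Start: joints at [-1.248, 0.311, 0.014, 1.512, -0.004, 1.319, -0.027], TCP at [0.196, 0.514, 0.217] pointing down, gripper open.
Joint ranges: [-2.7, 2.7], [-0.3, 1.91], [-1.27, 1.3], [0.12, 2.57], [-1.44, 4.58], [0.2, 2.03], [-3.05, 3.05]. Speed limits (rad/s): [2.79, 2.79, 3.14, 3.14, 3.14, 3.14, 3.14].

### API

Orientations are given as a unit quaternion [w, x, y, z].
In Python, from rig import status, read_camera, calibration, order gives the robot as it stands.
- The arm moves only by the shell command python3 -m inch 'ROWS' [OPENING] [FORCE]. ROWS is JSON, a list of rows, each a list of 2 entries, a list of its own where there are three numbers: the shift along the tool's x, y, z in units of 50 mm (1.0 is 50 mm), then the turn about the tool's z in units of 6 degrees (1.0 is 6 degrees). In form: [[[dx, dy, dz], spin], ...]. A call has 1 to 8 rows; each row is the pose to reach, as a shift and turn from the pose commanded when the call began, along the tool's axes at that moment; what a row does not reach only later rows make up. A row lasts 1/8 s, in which the tool goes at most 62.5 mm and 10.7 degrees, less where a joint would pass 70% of its speed; a pose out of reach is approached as far as the arm can. A call with a gripper value outside its range is refused whole. OPENING is the closure in counts, from 0 (fully open) to 255 (shut), set as the call begins (- or left out, the last holds). The fingers move at their own pace and stop on an object; FORCE is the grip in N (left out, the last holds). Time passes only in rows, so rows that repeat a pose let the fingers close. It gives the time, the measured TCP pose, the force, the opening and the grip force at its end, in the units of the state.
- status.observe(): the state, without advancing time (a new reading comes with each control period).
- read_camera(name): name is "side" or "top"; returns the picture (480x640x3 uint8, red, green, blue); there is no depth.
- calibration(name): a dict with "mtx" (3x3 intrinsics, pixels), "position" and "attitude" of the camera in the world. Camera axes: x right, y down, z forward; pixel columns grow to the right and rows downward; lengths in m; the calibration is good to about 2 mm. A picture is of the moment at which its call begins. calibration takes no time and is no camera call.
- order.job_done(): hands the job in; it is judged then, once.
The state is a dict: "time": time; "joint_positions": joint angles; "joint_velocities": joint speeds; "joint_efforts": joint torques, N m; "tool_pos": TCP position; "eef_rot": TCP orientation; "ft_force": force on the tool from outside, world axes, zero at the start; "torque": the same for the moment, N m; "gripper_width": finger opening in m; "grip_force": force on a finger pad.
Only numpy, scipy, OpenCV 4.12 (cv2) and the standard library are available. Lean on these libraries where they do the work, as an engineer would, in place of code of your own. Each camera call takes 0.05 s, during which the arm holds its last target. There are 200 camera calls.

### The job

The spice jar with the yellow lid has just been refilled: flip the status paddle of the marker right in front of it over its pivot, from red side up to green side up, until it lies fully down on the other side. Only push it with the fingertips: pressing down its black tail raises the paddle, then push it on over; do not pinch the paddle between the fingers. Leave the other jar's paddle showing red as it is, and do not shift or lift any of the jars, bottles and tools standing about.

Things in the scene. Friction and masses are not known exactly. Their poses are not given: they have to be found in the camera images.
- yellow_jar: THE REFILLED JAR: spice jar with a yellow lid, 45 mm wide, 100 mm tall; loose; origin under its centre. It stands about 125 mm behind (+x side of) one of the two markers; which one varies
- white_jar: spice jar with a white lid, 47 mm wide, 98 mm tall; loose; origin under its centre. It stands about 125 mm behind the other marker
- marker_left: the left (+y) flip marker's stand, fixed to the counter: grey base plate 130 (x) x 100 (y) x 10 mm and two dark cheeks at x = +-54 mm (10 mm thick, 20 mm wide, top 90 mm above the counter) that carry the pivot. Origin: centre of the underside, on the counter; x axis along the pivot, away from the robot at yaw 0, y to the left
- paddle_left (a joint): angle of the left paddle: 0 = lies level to the marker's +y side, red up; 1.571 = upright; 3.142 = level to the -y side, green up. Hard stops at 0 and 3.142; starts between 0 and 0.3. Friction hinge (0.05 N m), no spring: it stays at any angle. Paddle: white frame 90 mm (along the pivot) wide, 6 mm thick, free edge 90 mm from the pivot; hub 12 mm thick
- pivot_left (a point): middle of the left marker's pivot axis, 80 mm above the counter; axes as the marker's. Inside each cheek a stop bar, 48 mm long in y, lies under the pivot (top 76 mm above the counter, inner side at x = +-36 mm): the 72 mm between the two bars are free down to the base plate
- edge_left (a point): middle of the free edge of the left paddle, 90 mm from the pivot, mid-thickness; turns with the paddle: x axis along the pivot, y from pivot to edge, z out of the red face. Each face is a plate 76x68 mm, 15 to 83 mm from the pivot, 1.2 mm proud of the frame
- tail_left (a point): near the tip of the left paddle's black tail, 42 mm from the pivot, mid-thickness; axes as edge_left. The tail lies in line with the paddle on the other side of the pivot: 26 mm wide, 6 mm thick (7 at the tip), 43.5 mm long from the pivot; pressed down, it raises the paddle
- marker_right: the right (-y) flip marker's stand, fixed to the counter: grey base plate 130 (x) x 100 (y) x 10 mm and two dark cheeks at x = +-54 mm (10 mm thick, 20 mm wide, top 90 mm above the counter) that carry the pivot. Origin: centre of the underside, on the counter; x axis along the pivot, away from the robot at yaw 0, y to the left
- paddle_right (a joint): angle of the right paddle: 0 = lies level to the marker's +y side, red up; 1.571 = upright; 3.142 = level to the -y side, green up. Hard stops at 0 and 3.142; starts between 0 and 0.3. Friction hinge (0.05 N m), no spring: it stays at any angle. Paddle: white frame 90 mm (along the pivot) wide, 6 mm thick, free edge 90 mm from the pivot; hub 12 mm thick
- pivot_right (a point): middle of the right marker's pivot axis, 80 mm above the counter; axes as the marker's. Inside each cheek a stop bar, 48 mm long in y, lies under the pivot (top 76 mm above the counter, inner side at x = +-36 mm): the 72 mm between the two bars are free down to the base plate
- edge_right (a point): middle of the free edge of the right paddle, 90 mm from the pivot, mid-thickness; turns with the paddle: x axis along the pivot, y from pivot to edge, z out of the red face. Each face is a plate 76x68 mm, 15 to 83 mm from the pivot, 1.2 mm proud of the frame
- tail_right (a point): near the tip of the right paddle's black tail, 42 mm from the pivot, mid-thickness; axes as edge_right. The tail lies in line with the paddle on the other side of the pivot: 26 mm wide, 6 mm thick (7 at the tip), 43.5 mm long from the pivot; pressed down, it raises the paddle
- dish_soap: blue dish soap bottle, 47x68x193 mm, stands at the back; loose bystander; origin at the underside of its middle
- twist_timer: red and white twist timer, 68 mm wide, 56 mm tall, at the right side; loose bystander; origin at the underside of its middle
- peeler: white peeler, 170x25x18 mm, lying between the two markers; loose bystander; origin at the underside of its middle
- soda_can: orange drinks can, 66 mm wide, 115 mm tall, at the left edge; stands fixed; origin under its centre
- red_squeeze: red squeeze bottle with white nozzle, 61 mm wide, 217 mm tall, back right; stands fixed; a clear jug (135 mm tall, fixed) stands behind it; origin under its centre

How it is judged:
At the end, for the whole second after the job is handed in: The paddle in front of the yellow-lidded jar lies over with green up (joint above 3.0 of 3.142) and at rest; the other paddle's edge is within 15 mm of where it was; every loose thing is within 20 mm of where it was and upright (tilt under 0.15) (((horizontal distance between yellow_jar and marker_left below 0.18 m and value of joint paddle_left above 3 rad and distance of edge_right from where it was at the start of the episode below 0.015 m) or (horizontal distance between yellow_jar and marker_right below 0.18 m and value of joint paddle_right above 3 rad and distance of edge_left from where it was at the start of the episode below 0.015 m)) and velocity of joint paddle_left between -0.05 and 0.05 rad/s and velocity of joint paddle_right between -0.05 and 0.05 rad/s and distance of each of yellow_jar, white_jar, dish_soap, twist_timer, peeler from where it was at the start of the episode below 0.02 m and angle between each of yellow_jar, white_jar, dish_soap, twist_timer, peeler's own z axis and vertical below 0.15 rad); the robot touches nothing.
It fails at once if the paddle in front of the white-lidded jar is moved (its edge by more than 15 mm) ((horizontal distance between white_jar and marker_left below 0.18 m and distance of edge_left from where it was at the start of the episode above 0.015 m) or (horizontal distance between white_jar and marker_right below 0.18 m and distance of edge_right from where it was at the start of the episode above 0.015 m)).
It fails at once if a paddle is pinched: the fingers press on its red and its green face at once ((contact force between the fingers and paddle_left_c0 above 0.5 N and contact force between the fingers and paddle_left_c1 above 0.5 N) or (contact force between the fingers and paddle_right_c0 above 0.5 N and contact force between the fingers and paddle_right_c1 above 0.5 N)).
It fails at once if a jar, the soap bottle, the timer or peeler is shifted, lifted or carried (more than 20 mm) (distance of any of yellow_jar, white_jar, dish_soap, twist_timer, peeler from where it was at the start of the episode above 0.02 m).
It also fails if it takes over 45 s, if anything falls off the work surface, if the arm or the gripper's body presses on something with over 40 N, if the wrist force passes 120 N, or if a joint passes its speed limit or range.

## Working session

There is one attempt and no reset: what is moved stays moved. The work goes in short steps, Python scripts to look and compute and a shell command to move; the robot and the scene stay as the last step left them, time stands still between calls to the robot, and variables do not carry over. Pictures are saved under pics/ and viewed, at most 10 in all, crops included, and the job is handed in when it is done.

```bash
mkdir -p pics; ls; python3 - <<'E'
from rig import status, read_camera, calibration
import cv2
for n in("top","side"):
    cv2.imwrite(f"pics/{n}0.png",read_camera(n)[:,:,::-1]); print(n,calibration(n))
s=status.observe(); print(s)
E
```

```text
pics
top {'mtx': array([[507.94473462,   0.        , 318.62558281],
       [  0.        , 507.94473462, 238.85639573],
       [  0.        ,   0.        ,   1.        ]]), 'position': array([0.43383949, 0.0172713 , 1.47416901]), 'attitude': array([ 0.02896691, -0.70514908,  0.70761624, -0.0347123 ])}
side {'mtx': array([[598.2573053 ,   0.        , 320.39518718],
       [  0.        , 598.2573053 , 246.40567988],
       [  0.        ,   0.        ,   1.        ]]), 'position': array([-0.06270309, -1.34964457,  0.84281687]), 'attitude': array([-0.51478378,  0.82747371, -0.19534903,  0.11010755])}
{'time': 0.1, 'joint_positions': array([-1.24769807,  0.31167602,  0.01396765,  1.51286053, -0.00437147,
        1.31923764, -0.02718809]), 'joint_velocities': array([-8.52441529e-04, -1.53275253e-03,  5.98264789e-05, -3.44044516e-03,
        1.63431816e-03, -1.78270190e-04,  3.12197410e-04]), 'joint_efforts': array([ 6.35460838e-04, -3.80852079e+01,  1.46684130e-01, -2.31240195e+01,
        1.23056676e-02,  8.10462108e-03, -8.58838462e-06]), 'tool_pos': array([0.19596074, 0.51317644, 0.21592767]), 'eef_rot': array([-1.40689806e-04,  1.81330391e-01,  9.83421645e-01, -1.06641092e-03]), 'ft_force': array([ 0.10008033,  0.52143558, -0.14672393]), 'torque': array([-0.02865806,  0.02340073,  0.01852282]), 'grip_force': 0.0, 'gripper_width': 0.0853623830234733}
```

View pics/top0.png

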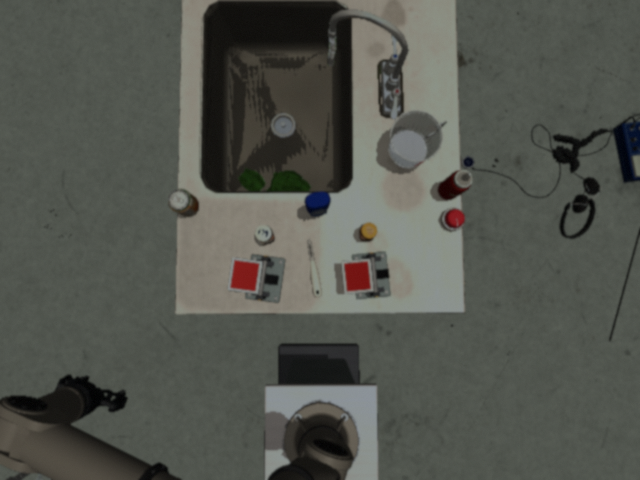

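View pics/side0.png

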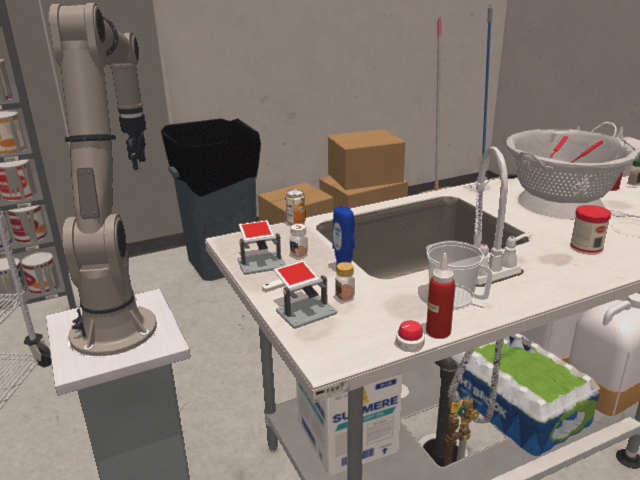

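The yellow jar (top picture 368,231; side 345,282) stands behind the right marker (top 365,275; side 303,290), and both paddles show red. The peeler is at (314,268), the timer at (453,218). Next I zoom in on the right marker.

```bash
python3 - <<'E'
import cv2,numpy as np
a=cv2.imread("pics/top0.png")[205:315,295:405]; b=cv2.imread("pics/side0.png")[240:345,255:365]
a=cv2.resize(a,(440,440),interpolation=cv2.INTER_CUBIC)[:420]; b=cv2.resize(b,(440,420),interpolation=cv2.INTER_CUBIC)
a=cv2.resize(a,(400,382)); b=cv2.resize(b,(400,382))
cv2.imwrite("pics/crop.png",np.hstack([a,b]))
E
```

```text
(no output)
```

View pics/crop.png

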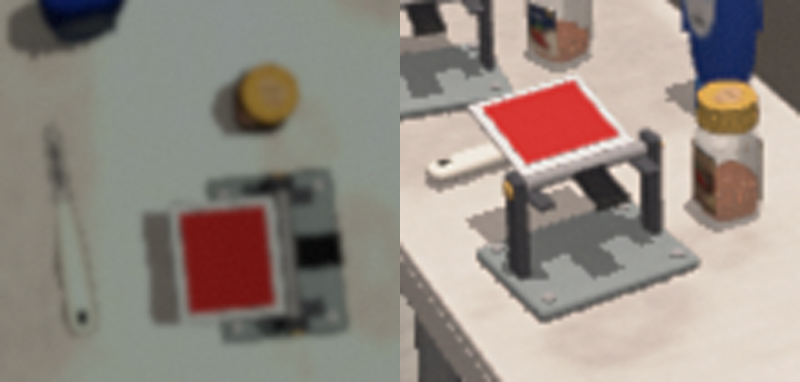

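The crops show the paddle slightly raised, with the tail (dark, pointing to -y) under no obstruction. I'll fit the marker pose and paddle angle to the corner pixels.

```bash
cat > h.py <<'E'
import numpy as np
from scipy.spatial.transform import Rotation as R
from rig import calibration
C={n:calibration(n) for n in("top","side")}
def proj(n,P):
    c=C[n]; r=R.from_quat(np.roll(c["attitude"],-1)).as_matrix()
    q=(np.asarray(P)-c["position"])@r@c["mtx"].T
    return q[...,:2]/q[...,2:]
def mk(m,x,y,z):  # marker -> world
    c,s=np.cos(m[2]),np.sin(m[2]); return [m[0]+c*x-s*y,m[1]+s*x+c*y,z]
def pad(m,x,r,n): # paddle: r from pivot, n out of red face
    a=m[3]; return mk(m,x,r*np.cos(a)-n*np.sin(a),.08+r*np.sin(a)+n*np.cos(a))
E
cat > fit.py <<'E'
from h import *
from scipy.optimize import least_squares
T=lambda u,v:(295+u/3.636,205+v/3.636); S=lambda u,v:(255+(u-400)/3.636,240+v/3.638)
n=.0042
F=[("top",T(180,210),"p",.038,.083,n),("top",T(263,206),"p",.038,.015,n),("top",T(274,308),"p",-.038,.015,n),("top",T(191,315),"p",-.038,.083,n),
("top",T(330,168),"m",.065,-.05,.01),("top",T(345,330),"m",-.065,-.05,.01),
("side",S(482,118),"p",-.038,.083,n),("side",S(577,82),"p",.038,.083,n),("side",S(622,130),"p",.038,.015,n),("side",S(530,166),"p",-.038,.015,n),
("side",S(478,252),"m",-.065,.05,.01),("side",S(543,312),"m",-.065,-.05,.01),("side",S(700,262),"m",.065,-.05,.01)]
f=lambda m:np.concatenate([proj(c,(pad if k=="p" else mk)(m,*a))-np.array(t) for c,t,k,*a in F])
s=least_squares(f,[.4,-.08,0,.15],loss="soft_l1"); print(s.x.round(4)); print(s.fun.reshape(-1,2).round(1).tolist())
print("tail",pad(s.x,0,-.042,0))
E
python3 fit.py
```

```text
[ 0.4627 -0.1479  0.0925  0.1506]
[[-0.3, -0.0], [1.1, -1.1], [1.0, -1.4], [-0.5, -0.9], [1.0, -0.9], [1.7, -0.4], [-0.6, -1.6], [-1.3, 0.7], [-0.6, 1.4], [-1.3, -0.4], [-1.5, -1.5], [-0.7, 0.3], [0.4, -1.5]]
tail [np.float64(0.46658191905379287), np.float64(-0.18920222263743242), np.float64(0.0736993418210401)]
```

```bash
cat >> h.py <<'E'
M=[.4627,-.1479,.0925,.1506]
def to(x,y,z,marker=True):
    """units from here to fingertip target (TCP is 11 mm above); marker axes unless marker=False"""
    from rig import status
    s=status.observe(); r=R.from_quat(np.roll(s["eef_rot"],-1)); p=np.array(mk(M,x,y,z) if marker else [x,y,z])+[0,0,.011]
    yaw=np.arctan2(r.as_matrix()[1,1],r.as_matrix()[0,1])
    print((r.inv().apply(p-s["tool_pos"])/.05).round(2),"spin",round(np.degrees(yaw-M[2])/6,2),"p",s["tool_pos"].round(3),"F",s["ft_force"].round(1),"t",s["time"])
E
python3 -c "
from h import *
to(.42,.22,.22,False); to(0,-.04,.16)"
```

```text
[-6.28 -3.88 -0.29] spin 10.63 p [0.196 0.513 0.216] F [ 0.1  0.5 -0.1] t 0.1
[-10.05 -11.17   0.92] spin 10.63 p [0.196 0.513 0.216] F [ 0.1  0.5 -0.1] t 0.1
```

```bash
python3 -m inch '[[[-1,-0.6,-0.2],0],[[-2.1,-1.3,-0.3],1],[[-3.1,-1.9,-0.3],2.5],[[-4.2,-2.6,-0.3],4],[[-5.2,-3.2,-0.3],5.5],[[-6.28,-3.88,-0.3],7],[[-6.28,-3.88,-0.3],8.5],[[-6.28,-3.88,-0.3],10]]' 255 40; python3 -c "
from h import *
to(0,-.036,.14)"
```

```text
time: 1.1
tool_pos: [0.4206, 0.2192, 0.2314]
eef_rot: [-0.0, 0.652, 0.758, -0.0]
ft_force: [0.2, 0.2, -0.6]
gripper_width: -0.0002
grip_force: 0.0
[-8.1  -0.31  1.61] spin 0.55 p [0.421 0.219 0.231] F [ 0.2  0.2 -0.6] t 1.1
```

```bash
python3 -m inch '[[[-1.2,-0.05,0],0.2],[[-2.4,-0.1,0],0.4],[[-3.6,-0.15,0],0.55],[[-4.8,-0.2,0],0.55],[[-6,-0.25,0],0.55],[[-7.1,-0.31,0.5],0.55],[[-8.1,-0.31,1],0.55],[[-8.1,-0.31,1.6],0.55]]'; python3 - <<'E'
from h import *
from rig import read_camera
import cv2
to(0,-.036,.085)
a=read_camera("top")[205:315,295:405,::-1];b=read_camera("side")[240-60:345,255:365,::-1]
cv2.imwrite("pics/c1.png",np.hstack([cv2.resize(a,(400,400),interpolation=2),cv2.resize(b,(267,400),interpolation=2)]))
E
```

```text
time: 2.1
tool_pos: [0.4683, -0.1878, 0.1515]
eef_rot: [0.002, 0.674, 0.739, -0.001]
ft_force: [-0.2, 1.0, 0.2]
gripper_width: -0.0
grip_force: 0.0
[ 0.09 -0.04  1.11] spin -0.0 p [ 0.468 -0.188  0.151] F [-0.2  1.   0.2] t 2.1
```

View pics/c1.png

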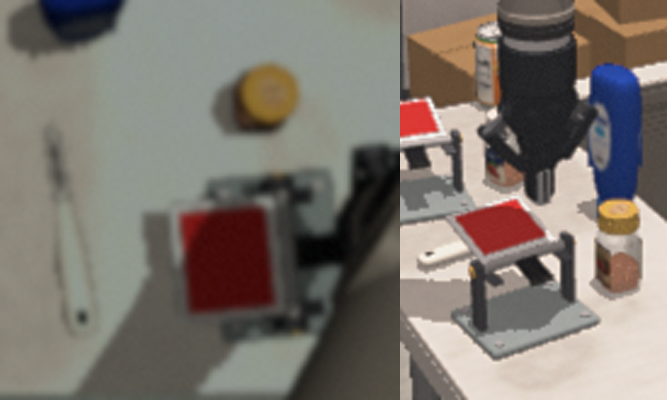

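The fingers are shut and stand right over the tail (side picture 538,190). I press down, then push the tail toward +y.

```bash
python3 -m inch '[[[0.09,-0.04,0.6],0],[[0.09,-0.04,1.1],0],[[0.09,-0.04,1.3],0],[[0.09,-0.04,1.5],0],[[0.09,-0.04,1.7],0],[[0.2,-0.04,1.7],0],[[0.34,-0.04,1.7],0],[[0.34,-0.04,1.7],0]]'; python3 - <<'E'
from h import *
from rig import read_camera
import cv2
to(0,-.05,.055)
b=read_camera("side")[240-60:345,255:365,::-1]
cv2.imwrite("pics/c2.png",cv2.resize(b,(330,495),interpolation=2))
E
```

```text
time: 3.2
tool_pos: [0.4658, -0.164, 0.0672]
eef_rot: [0.0, 0.67, 0.743, 0.0]
ft_force: [0.0, 0.2, -0.4]
gripper_width: -0.0002
grip_force: 0.0
[-0.67 -0.04  0.02] spin 0.1 p [ 0.466 -0.164  0.067] F [ 0.   0.2 -0.4] t 3.2
```

View pics/c2.png

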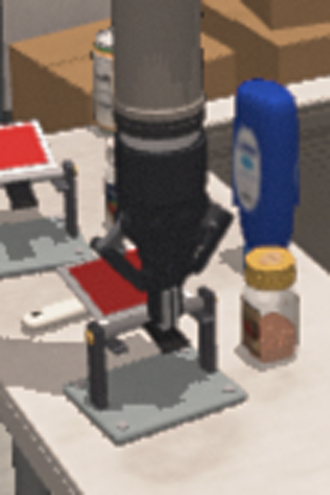

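The paddle's angle is unclear here because the gripper hides it; the tail is visible at (170,340), close to the tip at (172,328). I'll overlay the model to check the tip and the angle.

```bash
python3 - <<'E'
from h import *
from rig import status
o=np.array([255,180])
s=status.observe(); print("tip",((proj("side",s["tool_pos"]-[0,0,.011])-o)*3).round())
for a in(.15,.4,.6,.8,1.0,1.2):
    m=M[:3]+[a]
    print(a,"edge",((proj("side",[pad(m,-.045,.09,0),pad(m,.045,.09,0)])-o)*3).round().tolist(),"hub-x",((proj("side",pad(m,-.045,0,0))-o)*3).round(),"tail",((proj("side",[pad(m,-.013,-.0435,0),pad(m,.013,-.0435,0)])-o)*3).round().tolist())
E
```

```text
tip [164. 349.]
0.15 edge [[55.0, 274.0], [145.0, 248.0]] hub-x [105. 332.] tail [[164.0, 350.0], [191.0, 341.0]]
0.4 edge [[57.0, 255.0], [148.0, 229.0]] hub-x [105. 332.] tail [[163.0, 360.0], [189.0, 351.0]]
0.6 edge [[60.0, 243.0], [152.0, 216.0]] hub-x [105. 332.] tail [[160.0, 365.0], [187.0, 356.0]]
0.8 edge [[66.0, 234.0], [158.0, 207.0]] hub-x [105. 332.] tail [[157.0, 369.0], [184.0, 360.0]]
1.0 edge [[73.0, 229.0], [166.0, 202.0]] hub-x [105. 332.] tail [[153.0, 371.0], [180.0, 362.0]]
1.2 edge [[81.0, 227.0], [175.0, 200.0]] hub-x [105. 332.] tail [[149.0, 371.0], [175.0, 362.0]]
```

```bash
python3 - <<'E'
from h import *
from rig import read_camera
import cv2
print(proj("side",np.array([.468,-.188,.1405])))
to(0,0,.055)
b=read_camera("side")[210:330,250:370,::-1];a=read_camera("top")[215:315,315:415,::-1]
cv2.imwrite("pics/c3.png",np.hstack([cv2.resize(b,(500,500),interpolation=2),cv2.resize(a,(300,500)[:1]*2,interpolation=2) if 0 else cv2.copyMakeBorder(cv2.resize(a,(300,300),interpolation=2),0,200,0,0,0)]))
E
```

```text
[313.56193202 270.98492472]
[ 0.34 -0.03  0.03] spin 0.09 p [ 0.466 -0.165  0.067] F [-0.4 -0.5  0.2] t 3.25
```

View pics/c3.png

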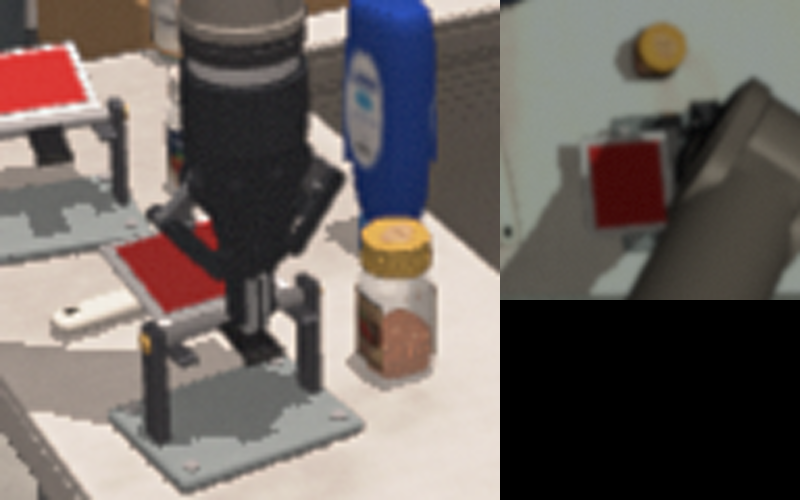

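```bash
python3 - <<'E'
from h import *
c=C["side"]; r=R.from_quat(np.roll(c["attitude"],-1)).as_matrix()
def ray(u,v,z):
    d=r@np.linalg.solve(c["mtx"],[u,v,1]); p=c["position"]; return p+d*(z-p[2])/d[2]
for z in(.056,.075,.085): 
    p=ray(310,289,z)-np.array(M[:2]+[0]); cs,sn=np.cos(M[2]),np.sin(M[2]); print(z,cs*p[0]+sn*p[1],-sn*p[0]+cs*p[1])
print(proj("side",np.array([.196,.513,.216-.011])),proj("side",np.array([.196,.513,.216])))
E
```

```text
0.056 0.021231852394742685 0.014866689555209091
0.075 0.00540549773208799 -0.013215983312537738
0.085 -0.002924162616677608 -0.027996337453457046
[140.43416337 177.79988154] [139.90014667 174.49752378]
```

The tip sits about 20 mm higher than the nominal offset says (image ray: z ≈ 0.075 at the commanded x, y), so it hasn't touched anything yet. I back up over the tail's end and press on down in small steps, watching the force.

```bash
python3 -m inch '[[[-0.2,-0.03,-0.3],0],[[-0.43,-0.03,-0.3],0],[[-0.43,-0.03,0],0],[[-0.43,-0.03,0.1],0],[[-0.43,-0.03,0.2],0],[[-0.43,-0.03,0.2],0]]'; python3 -m inch '[[[0,0,0.1],0],[[0,0,0.2],0],[[0,0,0.2],0]]'; python3 - <<'E'
from h import *
from rig import read_camera
import cv2
to(0,-.038,.055)
b=read_camera("side")[210:330,250:370,::-1]
cv2.imwrite("pics/c4.png",cv2.resize(b,(480,480),interpolation=2))
E
```

```text
time: 4.1
tool_pos: [0.4658, -0.1861, 0.0562]
eef_rot: [-0.001, 0.67, 0.742, -0.0]
ft_force: [0.5, 0.1, -0.0]
gripper_width: 0.0001
grip_force: 0.0
time: 4.47
tool_pos: [0.466, -0.1866, 0.0465]
eef_rot: [-0.0, 0.67, 0.742, -0.0]
ft_force: [-1.0, 0.1, -0.4]
gripper_width: -0.0001
grip_force: 0.0
[ 0.02  0.01 -0.39] spin 0.09 p [ 0.466 -0.187  0.047] F [-1.   0.1 -0.4] t 4.475
```

View pics/c4.png

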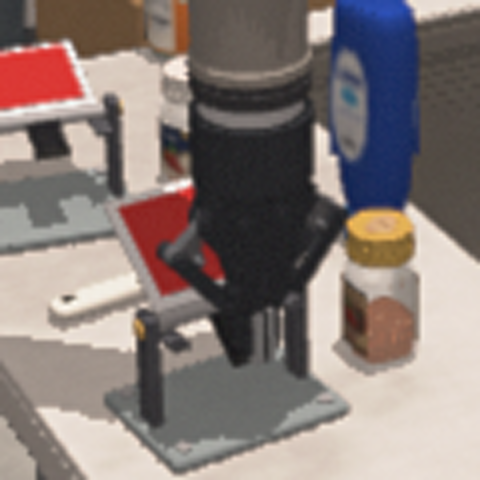

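The paddle is coming up: its corner at (110,210) puts it near 0.5–0.6 rad. I push the tail on toward +y.

```bash
python3 -m inch '[[[0.1,0,0],0],[[0.2,0,0],0],[[0.32,0,0],0],[[0.32,0,0],0]]'; python3 - <<'E'
from h import *
from rig import read_camera
import cv2
to(0,-.05,.055)
b=read_camera("side")[200:320,240:360,::-1]
cv2.imwrite("pics/c5.png",cv2.resize(b,(480,480),interpolation=2))
E
```

```text
time: 5.03
tool_pos: [0.4646, -0.1703, 0.047]
eef_rot: [0.0, 0.67, 0.742, 0.0]
ft_force: [0.4, -3.3, 0.6]
gripper_width: -0.0001
grip_force: 1.2
[-0.55 -0.   -0.38] spin 0.09 p [ 0.465 -0.17   0.047] F [ 0.4 -3.3  0.6] t 5.025
```

View pics/c5.png

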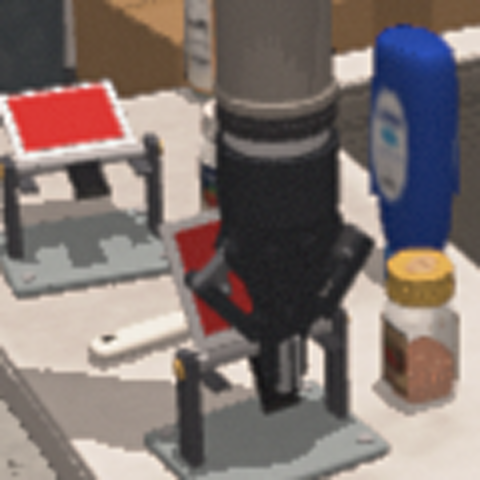

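The paddle stands at about 1.0 rad (corner at 163,232). I retract, cross over above it to the +y side and come down to push the underside.

```bash
python3 -m inch '[[[-0.3,0,0],0],[[-0.3,0,-1.1],0],[[-0.3,0,-2.2],0],[[-0.3,0,-3.3],0],[[0.9,0,-3.3],0],[[2,0,-3.3],0],[[2.5,0,-3.3],0],[[2.5,0,-3.3],0]]'; python3 -m inch '[[[0,0,0.8],0],[[0,0,1.65],0],[[0,0,1.7],0]]'; python3 -c "
from h import *
to(0,0,.114);to(0,-.04,.114)"
```

```text
time: 6.08
tool_pos: [0.4514, -0.0437, 0.2116]
eef_rot: [-0.001, 0.668, 0.744, 0.0]
ft_force: [-0.0, 0.7, -0.1]
gripper_width: -0.0
grip_force: 0.0
time: 6.45
tool_pos: [0.4487, -0.048, 0.1244]
eef_rot: [-0.003, 0.672, 0.741, -0.003]
ft_force: [0.4, -0.2, 0.3]
gripper_width: 0.0
grip_force: 0.0
[-2.02  0.08 -0.01] spin 0.05 p [ 0.449 -0.048  0.124] F [ 0.4 -0.2  0.3] t 6.45
[-2.82  0.08 -0.01] spin 0.05 p [ 0.449 -0.048  0.124] F [ 0.4 -0.2  0.3] t 6.45
```

```bash
python3 -m inch '[[[-0.5,0.08,0],0],[[-0.9,0.08,0],0],[[-1.2,0.08,0],0],[[-1.5,0.08,0],0],[[-1.8,0.08,0],0],[[-2.1,0.08,0],0],[[-2.4,0.08,0],0],[[-2.6,0.08,0],0]]'; python3 - <<'E'
from h import *
from rig import read_camera
import cv2
to(0,-.06,.075)
b=read_camera("side")[200:320,240:360,::-1]
cv2.imwrite("pics/c6.png",cv2.resize(b,(480,480),interpolation=2))
E
```

```text
time: 7.45
tool_pos: [0.4688, -0.1765, 0.1269]
eef_rot: [0.0, 0.671, 0.742, -0.0]
ft_force: [-0.2, 0.5, -0.2]
gripper_width: -0.0001
grip_force: 0.3
[-0.62 -0.07  0.82] spin 0.07 p [ 0.469 -0.177  0.127] F [-0.2  0.5 -0.2] t 7.45
```

View pics/c6.png

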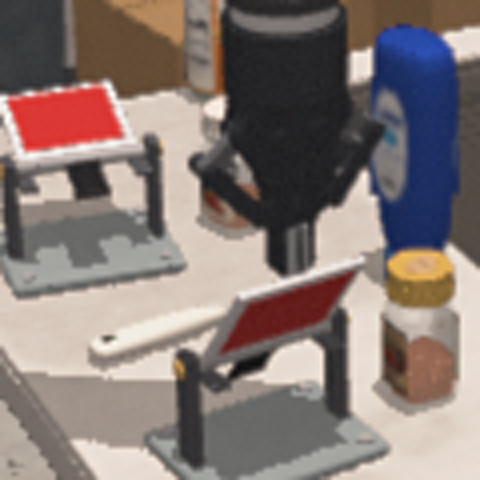

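The paddle is past upright, leaning to -y, with the red face toward the camera. I push on over and down along an arc.

```bash
python3 -m inch '[[[-0.2,-0.07,0.05],0],[[-0.4,-0.07,0.15],0],[[-0.55,-0.07,0.3],0],[[-0.65,-0.07,0.5],0],[[-0.7,-0.07,0.7],0],[[-0.7,-0.07,0.85],0],[[-0.7,-0.07,0.95],0],[[-0.7,-0.07,0.95],0]]'; python3 -m inch '[[[0,0,0.06],0],[[0,0,0.12],0],[[0,0,0.12],0]]';python3 -m inch '[[[0,0,0.06],0],[[0,0,0.12],0],[[0,0,0.12],0]]'
```

```text
time: 8.5
tool_pos: [0.4687, -0.2099, 0.0789]
eef_rot: [-0.001, 0.67, 0.742, -0.0]
ft_force: [-0.2, -0.4, 0.5]
gripper_width: -0.0001
grip_force: 0.0
time: 8.88
tool_pos: [0.4689, -0.2102, 0.0732]
eef_rot: [-0.0, 0.67, 0.742, 0.0]
ft_force: [-0.8, 0.8, 0.8]
gripper_width: -0.0003
grip_force: 0.0
time: 9.25
tool_pos: [0.4694, -0.2105, 0.0695]
eef_rot: [0.0, 0.67, 0.742, 0.001]
ft_force: [-4.3, 1.9, 14.4]
gripper_width: 0.0002
grip_force: 7.4
```

Fz has reached 14 N, so the paddle is on its stop. I lift off and check.

```bash
python3 -m inch '[[[0,0,-0.5],0],[[0,0,-1.5],0],[[0,0,-2.6],0],[[-0.5,0,-3.2],0],[[-0.5,0,-3.2],0]]'; python3 - <<'E'
from h import *
from rig import read_camera
import cv2
b=read_camera("side")[200:350,220:420,::-1]
cv2.imwrite("pics/c7.png",cv2.resize(b,(800,600),interpolation=2))
for a in(2.8,3.0,3.14):
    m=M[:3]+[a]; print(a,((proj("side",[pad(m,-.045,.09,0),pad(m,.045,.09,0)])-[220,200])*4).round().tolist())
E
```

```text
time: 9.88
tool_pos: [0.4725, -0.2385, 0.2301]
eef_rot: [0.003, 0.672, 0.741, 0.0]
ft_force: [-0.7, -0.8, -0.6]
gripper_width: 0.0002
grip_force: 0.0
2.8 [[346.0, 380.0], [474.0, 338.0]]
3.0 [[350.0, 409.0], [478.0, 366.0]]
3.14 [[352.0, 427.0], [479.0, 384.0]]
```

View pics/c7.png

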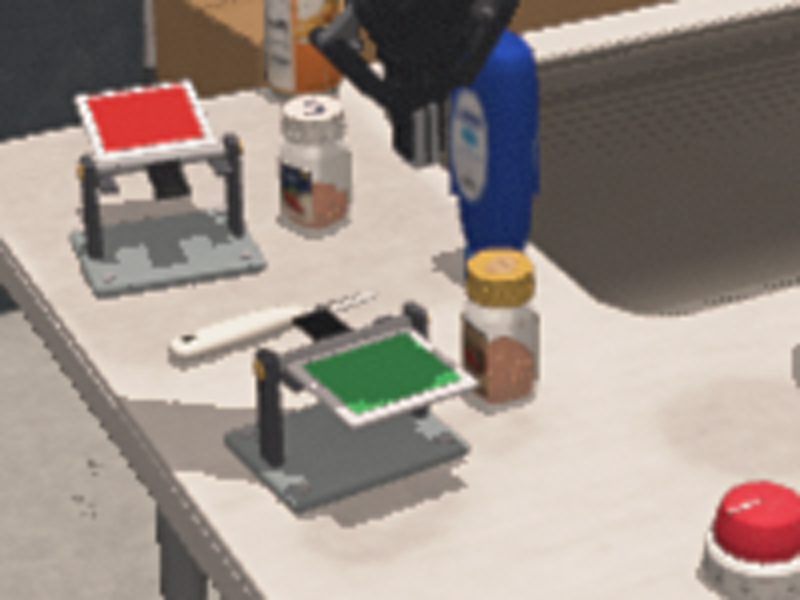

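The green side is up. The free-edge corners at (352,422) and (475,380) match about 3.1 rad, and everything else is where it was.

```bash
python3 -c "
from rig import order
print(order.job_done())"
```

```text
the job is handed in; nothing more can be done
None
```

The yellow-lidded jar's paddle (right marker) is flipped fully over with green up, at about 3.1 rad measured from the camera image; the left paddle still shows red, nothing else looked moved, and I handed the job in at about 10 s (no verdict came back).

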